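# Hold the spin coater's cover just below its balance point

### The arm

A 6-joint arm with a two-finger parallel gripper is mounted at the origin on the work surface. World frame = base frame: x ahead of the robot, y to its left, z up, the work surface at z = 0. Lengths are in m, angles in rad, forces in N, time in s.
With the tool pointing down it reaches from about 0.375 to 0.9 m from the base axis. Payload 3.1 kg.
Tool frame: the origin (TCP) lies on the centre line of the jaws, within the pads' length; the fingertips stand 25 mm ahead of it and the grasp point (between the pads) lies 6 mm ahead of it (manip.tips_ahead is the distance from the TCP to the fingertips, in m); z points along the fingers, y is the direction in which the jaws open and shut (so a half turn about z gives the same grasp; the last joint's range is limited). The gripper opens to 85 mm and grips with 20 to 120 N. Pads are 22 mm wide; open, the fingers measure 114 mm over their backs; the gripper's body (76 mm by 85 mm) begins 54 mm behind the grasp point. The pads swing forward as they close: fully open they stand 13 mm farther back than shut.
Start: joints at [1.028, 0.527, 1.433, -0, 1.181, -0.178], TCP at [0.223, 0.584, 0.256] pointing down, gripper open.
Joint ranges: [-3.08, 3.08], [-0.75, 2.2], [0.22, 2.44], [-1.43, 4.57], [0, 2.65], [-2.85, 2.85]. Speed limits (rad/s): [2.79, 2.79, 3.14, 3.14, 3.14, 3.14].

### API

Orientations are given as a unit quaternion [x, y, z, w].
In Python, from station import manip gives the robot as it stands.
- The arm moves only by the tool play_rows, never from a script. Its argument "steps" is a list that holds one entry, the list of rows, each a list of 6 numbers: the shift along the tool's x, y, z in m, then the turn, a rotation vector about the tool's x, y, z in degrees. In form: [[[x, y, z, rx, ry, rz], ...]]. A call has 1 to 10 rows; each row shifts and turns the commanded pose from where the row before left it, along the tool's axes as they then stand; what a row does not reach is not made up. A row lasts 1/8 s, in which the tool goes at most 62.5 mm and 10.7 degrees, less where a joint would pass 70% of its speed; a pose out of reach is approached as far as the arm can. A call is refused whole if a number of a shift passes 0.0625 or a number of a turn 10.7, either way. A call with a gripper value outside its range is refused whole. "fingers" is the opening, from 0 (shut) to 1 (fully open), set as the call begins (left out, the last holds). The fingers move at their own pace and stop on an object; "squeeze" is the grip in N (left out, the last holds). Time passes only in rows, so rows that do not move let the fingers close. It gives the time, the measured TCP pose, the force and the opening at its end, in the units of the state.
- manip.sense(): the state, without advancing time (a new reading comes with each control period).
- manip.snapshot(name): name is "scene" or "top" or "wrist"; returns a dict with "img" (384x512x3 uint8, red, green, blue), "K" (3x3 intrinsics, pixels), "world_from_camera" (4x4, takes a point from camera to world coordinates). Camera axes: x right, y down, z forward; pixel columns grow to the right and rows downward; lengths in m; the calibration is good to about 2 mm. A picture is of the moment at which its call begins. There is no depth.
- manip.sign_off(): hands the job in, once; it reports no verdict.
Trained networks look in a picture, given as the dict that the camera call returned (one of the last four; its "shot" number tells which), for a name from the list of things; names that differ only in an ending like _2 or _b are one class to them, and where a whole thing is asked for, a point or a joint stands for the part that bears it (a point fixed in the world has none). Each returns a list of dicts, best first, with "score" (0 to 1); they miss things now and then, are a little off and sometimes report something else, mostly with a low value. They report only what shows in the picture. A call takes as long as a camera call. They do not tell look-alikes from the thing itself.
- manip.regions_of(label, picture): "pixels" (384x512 bool, what is visible of it) and "rect" ([left, top, right, bottom] in pixels, round what is visible of it).
- manip.pinpoint(label, picture): "point" ([column, row] in pixels: a listed point, or the origin of a listed thing).
The state is a dict: "t": time; "q": joint angles; "qd": joint speeds; "tau": joint torques, N m; "tcp_pos": TCP position; "tool_rot": TCP orientation; "force": force on the tool from outside, world axes, zero at the start; "ft_torque": the same for the moment, N m; "finger_gap": opening from 0.0 (shut) to 1.0 (fully open).
Only numpy, scipy, OpenCV 4.12 (cv2) and the standard library are available. Lean on these libraries where they do the work, as an engineer would, in place of code of your own. Each camera call takes 0.05 s, during which the arm holds its last target.

### The job

Bring the spin coater's speed lever to idle (standing straight up) and leave it there. Then raise the sprung cover, which has a grab bar on its front edge, a few degrees past its balance point, never letting it spring up to its open stop, and ease it back to about five degrees below the balance point, so that it would drop shut if let go. Finish there, still holding the cover steady in the gripper; leave the other things on the bench where they are.

Things in the scene. Friction and masses are not known exactly. Their poses are not given: they have to be found in the camera images.
- coater: White spin coater, a low machine fixed to the bench: 240 (x) x 260 (y) x 80 mm, bowl rising to 96 mm. Origin: centre of its underside; x axis from the cover's front edge to its hinge, roughly away from the robot; z up. Cover: grey frame 190 x 190 x 12 mm with a clear window and a metal block (60 x 80 mm, 50 tall) on top, underside at 100 mm when shut.
- cover (a joint): Cover's hinge angle, rad: 0 shut (level), grows as the front edge rises, open stop at 1.5. Spring-assisted: the balance point is 0.85 (49 degrees); below it the cover falls shut, above it it springs up to the stop. Lifting at the bar takes about 2 N when shut, 0.9 N at 0.6, 0 at 0.85; beyond, it pulls open with 0.6 N at 1.0 and 1.5 N at 1.2. Cover 0.95 kg.
- cover_bar (a point): Centre of the round steel grab bar at the cover's front edge: 14 mm diameter, 142 mm long, parallel to the coater's y axis, 245 mm from the hinge axis in the cover's plane (106 mm above the bench when shut). Arms 65 mm either side of its middle carry it 33 mm clear of the cover's edge, ahead of the machine's front: fingers fit either side from above. It moves with the cover.
- cover_hinge (a point): Middle of the cover's hinge axis (parallel to the coater's y axis), 106 mm above the bench, at x = 85 mm, y = 0 of the coater.
- lever_pod: White pod fixed to the bench left or right of the coater: 100 (x) x 75 (y) x 30 mm, two grey half-round cheeks rising to 58 mm beside the lever, 48 mm over both, each with a small steel mark on top that shows idle. Origin: centre of its underside; z up. The lever swings in the pod's x-z plane. A similar pod on the other side has a dial and no lever.
- speed_lever (a joint): Angle of the speed lever, rad: 0 is straight up, between the index marks (idle); positive leans to the pod's +x (roughly away from the robot, faster); range -0.6 to 1.0. It starts leaning away. It is stiff (about 1 N at the knob) and stays where it is left.
- lever_knob (a point): Centre of the lever's white cylindrical knob, 24 mm in diameter and 34 mm long along the pod's y axis, 100 mm from the pivot; the lever below it is a 12 x 10 mm steel bar. Can be pinched on its two flat ends from above and turns between the fingers.
- lever_pivot (a point): The lever's pivot, 30 mm above the pod's underside; axis along the pod's y.
- solvent_bottle: Bystander, loose: brown glass bottle, 64 mm across, 130 mm tall. Origin: centre of its underside.
- beaker: Bystander, loose: glass beaker, 66 mm across, 80 mm tall. Origin: centre of its underside.
- petri_dish: Bystander, loose: glass dish, 90 mm across, 14 mm tall. Origin: centre of its underside.
- wafer_box: Bystander, loose: flat white box, 70 x 70 x 22 mm. Origin: centre of its underside.
- tip_rack: Bystander, loose: blue rack, 120 x 80 x 56 mm. Origin: centre of its underside.
- tweezers: Bystander, loose: steel tweezers lying flat, 120 x 12 x 6 mm. Origin: centre of its underside.
- resist_jar: Bystander, loose: small brown jar, 50 mm across, 45 mm tall. Origin: centre of its underside.
There are look-alikes about, which are no part of the job. Leave any pink or yellow look-alike of the lever_pod alone.

How it is judged:
On the way, in this order (a step that is already met when the one before it is completed fails the run):
1. the speed lever stands at idle while the cover is still shut (value of joint speed_lever between -0.08 and 0.08 rad and value of joint cover below 0.1 rad), for 0.3 s.
2. the cover has been raised past its balance point (value of joint cover above 0.89 rad), for 0.1 s.
At the end, for the whole second after the job is handed in: The gripper's fingers bear on the cover with more than 0.1 N and hold it still (under 0.05 rad/s) at 0.64 to 0.82 rad, which is 2 to 12 degrees below its balance point of 0.85; the speed lever stands within 0.1 rad of straight up (value of joint cover between 0.64 and 0.82 rad and value of joint speed_lever between -0.1 and 0.1 rad and velocity of joint cover between -0.05 and 0.05 rad/s and contact force between the fingers and cover above 0.1 N); the arm keeps its last pose, push and grip.
It fails at once if the cover springs up to its open stop (beyond 1.4 rad) (value of joint cover above 1.4 rad).
It fails at once if a bystander is moved more than 25 mm (distance of any of solvent_bottle, beaker, petri_dish, wafer_box, tip_rack, tweezers, resist_jar from where it was at the start of the episode above 0.025 m).
It also fails if it takes over 56 s, if anything falls off the work surface, if the arm or the gripper's body presses on something with over 40 N, if the wrist force passes 120 N, or if a joint passes its speed limit or range.

## Working session

There is one attempt and no reset: what is moved stays moved. The work goes in short steps, Python scripts to look and compute and a tool call to move; the robot and the scene stay as the last step left them, time stands still between calls to the robot, and variables do not carry over. Pictures are saved under pics/ and viewed, and the job is handed in when it is done.

Besides the shell and the picture viewer there is one more tool, called by a JSON object that holds its "name" and its "arguments", one argument or row to a line. play_rows: Moves the arm, as the interface text tells. Its arguments: {"type":"object","properties":{"steps":{"type":"array"},"fingers":{"type":"number"},"squeeze":{"type":"number"}},"required":["steps"]}

```bash
ls; mkdir -p pics; python3 - <<'E'
from station import manip
import cv2
for n in ["scene","top","wrist"]:
    s=manip.snapshot(n); cv2.imwrite(f"pics/{n}0.png",s["img"][:,:,::-1]); print(n,s["K"][0,0],s["world_from_camera"].round(3).tolist())
    for l in ["coater","cover_bar","cover_hinge","lever_pod","lever_knob","lever_pivot"]:
        print(l,[(round(d["score"],2),[round(float(v),1) for v in d["point"]]) for d in manip.pinpoint(l,s)][:3])
print(manip.sense())
E
```

```text
pics
scene 435.18045771559156 [[0.176, 0.696, -0.696, 1.356], [0.984, -0.133, 0.116, -0.193], [-0.011, -0.705, -0.709, 0.992], [0.0, 0.0, 0.0, 1.0]]
coater [(0.59, [297.5, 264.2])]
cover_bar [(0.9, [279.3, 198.1]), (0.62, [156.4, 213.2]), (0.6, [166.6, 299.2])]
cover_hinge [(0.8, [308.7, 269.0])]
lever_pod [(0.76, [102.7, 194.6]), (0.71, [154.1, 212.0]), (0.68, [156.6, 169.7])]
lever_knob [(0.67, [91.7, 167.2]), (0.52, [144.1, 205.4]), (0.44, [152.9, 141.8])]
lever_pivot [(0.75, [156.0, 162.4]), (0.7, [99.6, 188.1]), (0.64, [151.2, 206.7])]
top 447.78873350722233 [[0.12, -0.972, 0.2, 0.235], [-0.993, -0.118, 0.022, -0.044], [0.002, -0.201, -0.98, 1.364], [0.0, 0.0, 0.0, 1.0]]
coater [(0.9, [243.2, 137.9])]
cover_bar [(0.75, [353.0, 232.3]), (0.74, [237.4, 177.6])]
cover_hinge [(0.72, [239.8, 97.0])]
lever_pod [(0.83, [352.1, 237.5]), (0.69, [345.0, 299.9]), (0.62, [406.2, 277.5])]
lever_knob [(0.77, [368.8, 209.9]), (0.69, [423.5, 275.9]), (0.67, [356.0, 298.3])]
lever_pivot [(0.85, [356.6, 231.9]), (0.71, [409.6, 276.8])]
wrist 314.7248269879449 [[0.358, 0.896, 0.263, 0.157], [0.934, -0.343, -0.101, 0.609], [0.0, 0.282, -0.959, 0.373], [0.0, 0.0, 0.0, 1.0]]
coater []
cover_bar []
cover_hinge []
lever_pod [(0.26, [43.3, 373.9])]
lever_knob []
lever_pivot []
{'t': 1.05, 'q': array([ 1.02749050e+00,  5.27517048e-01,  1.43270109e+00,  2.02372997e-05,
        1.18137171e+00, -1.78483099e-01]), 'qd': array([ 0.0018852 ,  0.00056938,  0.00243163, -0.00168111,  0.00134428,
       -0.0005813 ]), 'tau': array([ 5.39443899e-04, -4.42331636e+01, -1.78426445e+01, -6.57366309e-05,
        9.15432993e-04,  3.05196167e-06]), 'tcp_pos': array([0.22293979, 0.5838701 , 0.25629957]), 'tool_rot': array([ 1.81405235e-01,  9.83408430e-01,  4.61768112e-06, -8.26276970e-06]), 'force': array([ 0.09985089,  0.54174491, -0.48842457]), 'ft_torque': array([ 0.02274066, -0.00023305,  0.03558209]), 'finger_gap': 0.9977621847411242}
```

View pics/scene0.png

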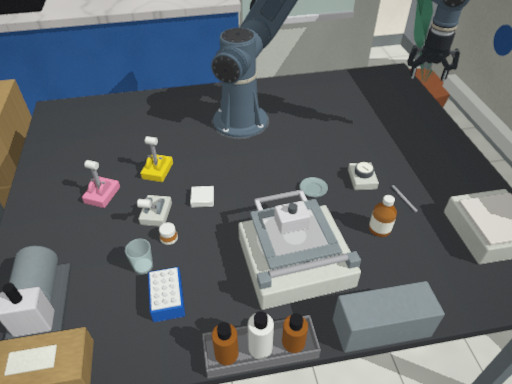

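View pics/top0.png

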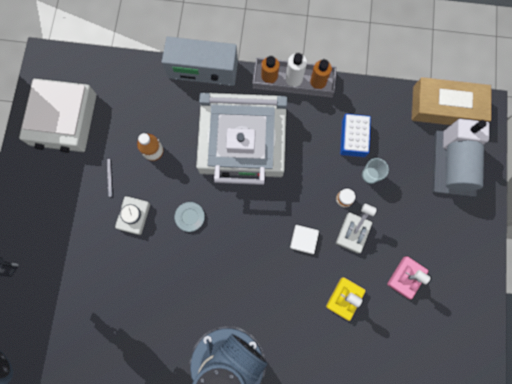

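The top view shows the white pod at about (355,232) with its lever leaning to a knob at (369,210). Pink and yellow look-alikes stand at (408,278) and (346,299). The coater bar is at (238,177). The scene view puts the white pod at (155,210) and the bar at (280,197). Next I triangulate.

```bash
cat > h.py <<'E'
import numpy as np, cv2
from station import manip
def ray(s,p):
    T=s["world_from_camera"]; d=T[:3,:3]@np.linalg.solve(s["K"],[p[0],p[1],1.]); return T[:3,3],d/np.linalg.norm(d)
def onz(s,p,z):
    o,d=ray(s,p); return o+d*(z-o[2])/d[2]
def tri(rs):
    A=np.zeros((3,3));b=np.zeros(3)
    for o,d in rs:
        P=np.eye(3)-np.outer(d,d);A+=P;b+=P@o
    x=np.linalg.solve(A,b); return x,[np.linalg.norm((np.eye(3)-np.outer(d,d))@(x-o)) for o,d in rs]
def proj(s,X):
    T=np.linalg.inv(s["world_from_camera"]);c=T[:3,:3]@np.asarray(X)+T[:3,3];u=s["K"]@c;return u[:2]/u[2]
E
python3 - <<'E'
from h import *
np.set_printoptions(precision=4,suppress=True)
a=manip.snapshot("scene");b=manip.snapshot("top")
for n,p,q in [("knob",(144.1,205.4),(368.8,209.9)),("pivot",(151.2,206.7),(356.6,231.9)),("bar",(279.3,198.1),(237.4,177.6)),("hinge",(308.7,269),(239.8,97)),("coater",(297.5,264.2),(243.2,137.9)),("pod",(154.1,212),(352.1,237.5))]:
    print(n,*tri([ray(a,p),ray(b,q)]))
print([ (onz(a,p,.106), onz(b,q,.106)) for p,q in [((279.3,198.1),(237.4,177.6)),((308.7,269),(239.8,97))]])
for n,s in (("scene",a),("top",b)):
    c=(152,205) if n=="scene" else (357,222)
    im=s["img"][c[1]-45:c[1]+45,c[0]-55:c[0]+55,::-1]; cv2.imwrite(f"pics/{n}_pod.png",cv2.resize(im,None,fx=7,fy=6.5,interpolation=2))
    c=(295,235) if n=="scene" else (240,150)
    im=s["img"][c[1]-70:c[1]+70,c[0]-80:c[0]+80,::-1]; cv2.imwrite(f"pics/{n}_coat.png",cv2.resize(im,None,fx=4,fy=4,interpolation=2))
E
```

```text
knob [ 0.4838 -0.3487  0.0994] [np.float64(0.0014701511470089394), np.float64(0.0014701511470090424)]
pivot [ 0.4264 -0.3367  0.0302] [np.float64(0.0013662659692272167), np.float64(0.0013662659692272984)]
bar [0.5312 0.0327 0.1035] [np.float64(0.00229146607765001), np.float64(0.0022914660776500078)]
hinge [0.7781 0.0534 0.1035] [np.float64(0.0062198686480326405), np.float64(0.006219868648032673)]
coater [ 0.6886  0.0445 -0.0006] [np.float64(0.00482261469215637), np.float64(0.004822614692156416)]
pod [ 0.4131 -0.3335 -0.0089] [np.float64(0.0020422080988892473), np.float64(0.0020422080988892954)]
[(array([0.5334, 0.0298, 0.106 ]), array([0.5311, 0.0348, 0.106 ])), (array([0.7793, 0.0464, 0.106 ]), array([0.7785, 0.0594, 0.106 ]))]
```

View pics/scene_pod.png

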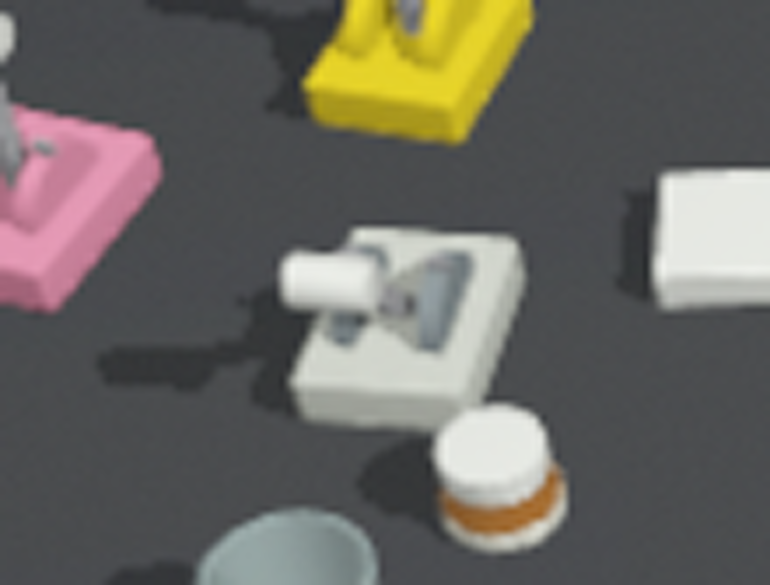

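View pics/top_pod.png

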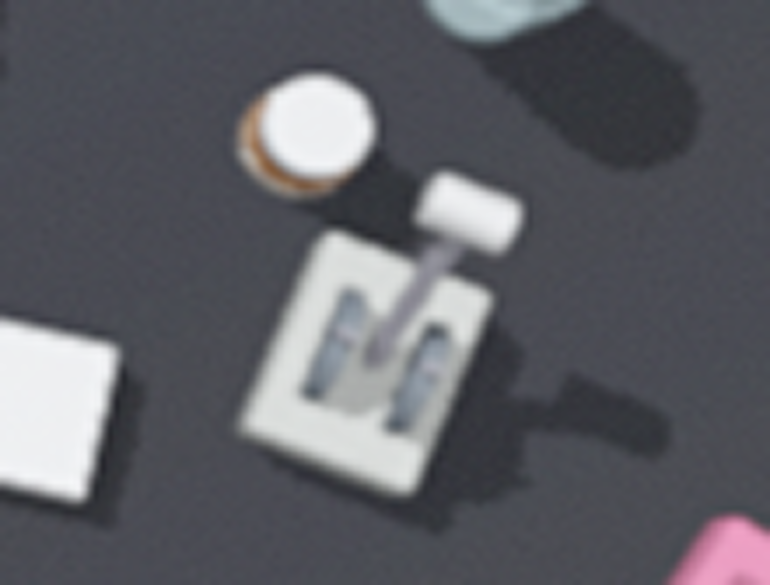

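View pics/top_coat.png

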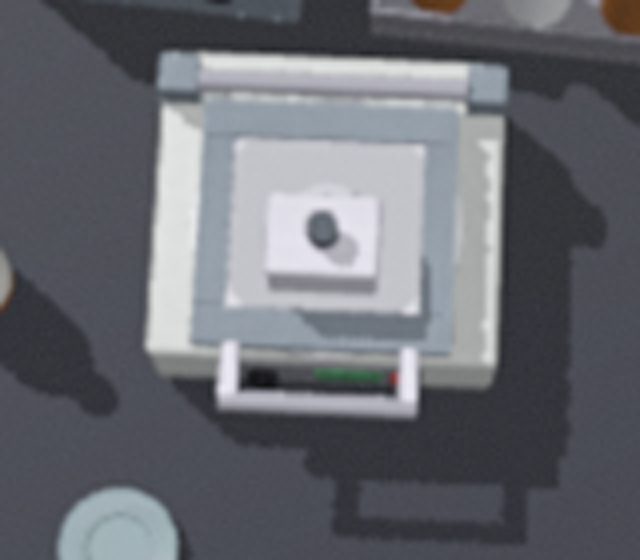

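View pics/scene_coat.png

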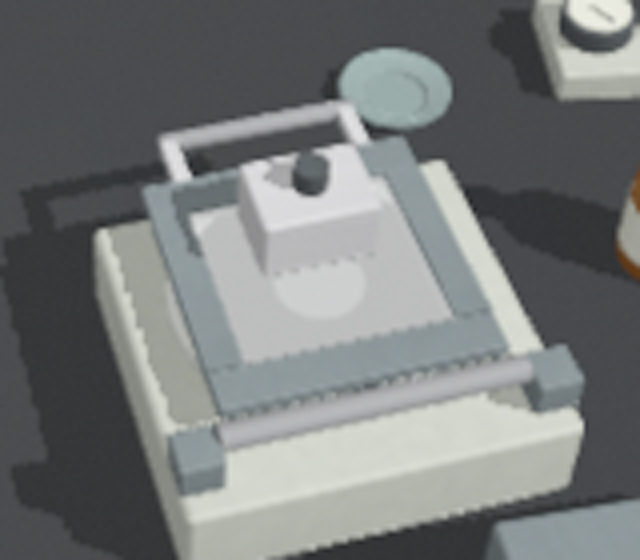

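```bash
python3 - <<'E'
from h import *
np.set_printoptions(precision=4,suppress=True)
a=manip.snapshot("scene");b=manip.snapshot("top")
C=[onz(b,(302+x/7,177+y/6.5),.03) for x,y in [(328,230),(495,297),(412,490),(240,432)]]
for c in C: print(c)
C=np.array(C);print(C.mean(0),[np.linalg.norm(C[i]-C[(i+1)%4]) for i in range(4)])
u=(C[0]+C[1]-C[2]-C[3]);v=C[0]+C[3]-C[1]-C[2];print(np.degrees([np.arctan2(u[1],u[0]),np.arctan2(-v[0],v[1])]))
k=onz(b,(302+470/7,177+212/6.5),.1);print('knob z.1',k)
# scene knob centre
print(tri([ray(a,(97+333/7,160+278/6.5)),ray(b,(302+470/7,177+212/6.5))]))
# marks
for x,y in [(349,333),(433,370)]: print('mark',onz(b,(302+x/7,177+y/6.5),.058))
# bar ends
e=[onz(b,(160+x/4,80+y/4),.109) for x,y in [(219,400),(417,405)]];print(e,np.linalg.norm(e[0]-e[1]))
f=[onz(a,(215+x/4,165+y/4),.109) for x,y in [(163,143),(350,104)]];print(f,np.linalg.norm(f[0]-f[1]))
for e_ in (e,f):
    d=e_[0]-e_[1]; d=d if d[1]>0 else -d; print('yaw',np.degrees(np.arctan2(-d[0],d[1])),(e_[0]+e_[1])/2)
# hinge cover
g=[onz(b,(160+x/4,80+y/4),.112) for x,y in [(207,97),(466,103)]];print(g)
E
```

```text
[ 0.4826 -0.3078  0.03  ]
[ 0.46   -0.3813  0.03  ]
[ 0.3673 -0.3524  0.03  ]
[ 0.3848 -0.2779  0.03  ]
[ 0.4237 -0.3299  0.03  ] [np.float64(0.07695380469381566), np.float64(0.09715130387235474), np.float64(0.07650957356216012), np.float64(0.10227024807962515)]
[-17.147  -15.1566]
knob z.1 [ 0.4847 -0.351   0.1   ]
(array([ 0.4829, -0.3465,  0.1089]), [np.float64(0.002271444999730598), np.float64(0.0022714449997307453)])
mark [ 0.4316 -0.3146  0.058 ]
mark [ 0.4191 -0.3508  0.058 ]
[array([0.5154, 0.0984, 0.109 ]), array([ 0.529 , -0.0434,  0.109 ])] 0.14247247352951403
[array([ 0.534 , -0.0378,  0.109 ]), array([0.5212, 0.1002, 0.109 ])] 0.13861407477605664
yaw 5.461364797362975 [0.5222 0.0275 0.109 ]
yaw 5.268647385382023 [0.5276 0.0312 0.109 ]
[array([0.7429, 0.1388, 0.112 ]), array([ 0.7616, -0.053 ,  0.112 ])]
```

```bash
cat >> h.py <<'E'
from scipy.spatial.transform import Rotation as R, Slerp
def down(yaw_y,tilt=0,axis=None):
    """tool z down, tool y at world angle yaw_y deg; then tilt deg about world axis"""
    t=np.radians(yaw_y);y=np.array([np.cos(t),np.sin(t),0]);z=np.array([0,0,-1.]);x=np.cross(y,z)
    r=R.from_matrix(np.c_[x,y,z])
    return r if not tilt else R.from_rotvec(np.radians(tilt)*np.asarray(axis))*r
def plan(wps,step=.05,turn=9,start=None):
    """wps: (pos,R[,n]) ; returns rows rounded"""
    s=manip.sense(); p=np.array(s["tcp_pos"]);r=R.from_quat(s["tool_rot"])
    if start: p,r=start
    rows=[]
    for w in wps:
        P,Q=np.array(w[0],float),w[1]
        rv=(r.inv()*Q).as_rotvec(degrees=True)
        n=w[2] if len(w)>2 else int(max(1,np.ceil(np.linalg.norm(P-p)/step),np.ceil(np.linalg.norm(rv)/turn)))
        p0,r0=p.copy(),r
        sl=Slerp([0,1],R.concatenate([r0,Q]))
        for i in range(1,n+1):
            tp=p0+(P-p0)*i/n; tr=sl(i/n)
            row=np.r_[r.inv().apply(tp-p),(r.inv()*tr).as_rotvec(degrees=True)]
            row=np.r_[row[:3].round(4),row[3:].round(2)]
            p=p+r.apply(row[:3]); r=r*R.from_rotvec(row[3:],degrees=True); rows.append(row.tolist())
    for i in range(0,len(rows),10): print(str(rows[i:i+10]).replace(' ',''))
    print('end',p.round(4),r.as_quat().round(4)); return rows
E
python3 - <<'E'
from h import *
D=down(74)
plan([((.43,.12,.256),D),((.484,-.349,.2),D)])
E
```

```text
[[-0.0326,-0.0327,0.0,-0.0,0.0,-0.45],[-0.0324,-0.0329,0.0001,-0.0,0.0,-0.44],[-0.0321,-0.0332,-0.0,-0.0,0.0,-0.45],[-0.0319,-0.0334,0.0,-0.0,0.0,-0.44],[-0.0316,-0.0337,0.0,-0.0,0.0,-0.45],[-0.0313,-0.0339,0.0001,-0.0,0.0,-0.44],[-0.0311,-0.0342,0.0,-0.0,0.0,-0.45],[-0.0308,-0.0344,0.0,-0.0,0.0,-0.45],[-0.0305,-0.0346,0.0001,-0.0,0.0,-0.44],[-0.0303,-0.0349,-0.0,-0.0,0.0,-0.45]]
[[-0.03,-0.0351,0.0,-0.0,0.0,-0.44],[-0.0181,-0.0436,0.0056,-0.0,0.0,-0.0],[-0.0181,-0.0436,0.0056,-0.0,0.0,-0.0],[-0.0182,-0.0436,0.0056,-0.0,0.0,-0.0],[-0.0181,-0.0436,0.0056,-0.0,0.0,-0.0],[-0.0181,-0.0436,0.0056,-0.0,0.0,-0.0],[-0.0181,-0.0436,0.0056,-0.0,0.0,-0.0],[-0.0181,-0.0436,0.0056,-0.0,0.0,-0.0],[-0.0181,-0.0436,0.0056,-0.0,0.0,-0.0],[-0.0182,-0.0436,0.0056,-0.0,0.0,-0.0]]
[[-0.0181,-0.0436,0.0056,-0.0,0.0,-0.0]]
end [ 0.484  -0.3491  0.2   ] [ 0.1392  0.9903 -0.      0.    ]
```

{"name": "play_rows", "arguments": {
  "steps": [
    [[-0.0326, -0.0327, 0, 0, 0, -0.45], [-0.0324, -0.0329, 0, 0, 0, -0.45], [-0.0321, -0.0332, 0, 0, 0, -0.45], [-0.0319, -0.0334, 0, 0, 0, -0.45], [-0.0316, -0.0337, 0, 0, 0, -0.45], [-0.0313, -0.0339, 0, 0, 0, -0.45], [-0.0311, -0.0342, 0, 0, 0, -0.45], [-0.0308, -0.0344, 0, 0, 0, -0.45], [-0.0305, -0.0346, 0, 0, 0, -0.45], [-0.0303, -0.0349, 0, 0, 0, -0.45]]
  ],
  "fingers": 1
}}

```text
t: 2.5
tcp_pos: [0.4121, 0.1609, 0.2566]
tool_rot: [0.143, 0.99, 0.0, 0.001]
force: [0.6, 0.1, -0.3]
finger_gap: 1.001
```

{"name": "play_rows", "arguments": {
  "steps": [
    [[-0.03, -0.0351, 0, 0, 0, -0.45], [-0.0181, -0.0436, 0.0056, 0, 0, 0], [-0.0181, -0.0436, 0.0056, 0, 0, 0], [-0.0181, -0.0436, 0.0056, 0, 0, 0], [-0.0181, -0.0436, 0.0056, 0, 0, 0], [-0.0181, -0.0436, 0.0056, 0, 0, 0], [-0.0181, -0.0436, 0.0056, 0, 0, 0], [-0.0181, -0.0436, 0.0056, 0, 0, 0], [-0.0181, -0.0436, 0.0056, 0, 0, 0], [-0.0181, -0.0436, 0.0056, 0, 0, 0]]
  ]
}}

```text
t: 3.75
tcp_pos: [0.4792, -0.3037, 0.2059]
tool_rot: [0.139, 0.99, -0.0, 0.0]
force: [1.1, 0.5, 0.2]
finger_gap: 1.0
```

{"name": "play_rows", "arguments": {
  "steps": [
    [[-0.0181, -0.0436, 0.0056, 0, 0, 0], [0, 0, 0, 0, 0, 0]]
  ]
}}

```text
t: 4.0
tcp_pos: [0.4848, -0.3528, 0.2]
tool_rot: [0.141, 0.99, -0.001, 0.001]
force: [0.5, 0.1, -0.0]
finger_gap: 1.0
```

```bash
python3 - <<'E'
from h import *
np.set_printoptions(precision=4,suppress=True)
s=manip.snapshot("wrist"); cv2.imwrite("pics/w1.png",s["img"][:,:,::-1])
for l in ["lever_knob","lever_pivot","lever_pod"]:
    for d in manip.pinpoint(l,s)[:2]: print(l,d["score"],np.array(d["point"]),onz(s,d["point"],{'lever_knob':.109,'lever_pivot':.03}.get(l,0)))
print(manip.sense()["tcp_pos"],manip.sense()["q"])
E
```

```text
lever_knob 0.83 [261.  197.7] [ 0.4835 -0.3486  0.109 ]
lever_pivot 0.96 [261.9 104.7] [ 0.4261 -0.3302  0.03  ]
lever_pod 0.97 [262.4 102.4] [ 0.4252 -0.3289  0.    ]
lever_pod 0.61 [49.1 29.5] [ 0.3088 -0.4986  0.    ]
[ 0.4841 -0.3475  0.2002] [-0.8101  0.557   1.5614  0.0003  1.0245 -2.1034]
```

View pics/w1.png

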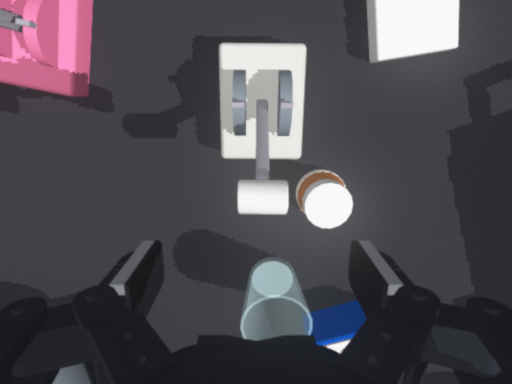

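The wrist view shows the knob at (262,198), with the lever vertical in the picture, so the jaws are aligned with the pod. The jar at (327,205) and beaker at (275,300) stay below the fingertips. I go down now.

```bash
python3 - <<'E'
from h import *
D=down(74)
plan([((.4838,-.3486,.116),D,4)])
E
```

```text
[[-0.0,-0.0003,0.0211,0.01,-0.02,0.02],[-0.0,-0.0003,0.021,0.02,-0.01,0.03],[-0.0001,-0.0003,0.0211,0.01,-0.02,0.02],[0.0,-0.0003,0.021,0.01,-0.01,0.02]]
end [ 0.4838 -0.3486  0.116 ] [ 0.1392  0.9903  0.     -0.    ]
```

{"name": "play_rows", "arguments": {
  "steps": [
    [[0, 0, 0.021, 0, 0, 0], [0, 0, 0.021, 0, 0, 0], [0, -0.001, 0.021, 0, 0, 0], [0, 0, 0.021, 0, 0, 0], [0, 0, 0, 0, 0, 0]]
  ]
}}

```text
t: 4.82
tcp_pos: [0.4834, -0.3475, 0.1152]
tool_rot: [0.138, 0.99, 0.001, -0.002]
force: [0.9, 0.3, 0.0]
finger_gap: 1.001
```

{"name": "play_rows", "arguments": {
  "steps": [
    [[0, 0, 0, 0, 0, 0], [0, 0, 0, 0, 0, 0], [0, 0, 0, 0, 0, 0], [0, 0, 0, 0, 0, 0], [0, 0, 0, 0, 0, 0], [0, 0, 0, 0, 0, 0]]
  ],
  "fingers": 0,
  "squeeze": 20
}}

```text
t: 5.58
tcp_pos: [0.4853, -0.3487, 0.1175]
tool_rot: [0.14, 0.99, 0.001, 0.001]
force: [2.6, 5.2, 4.1]
finger_gap: 0.395
```

```bash
python3 - <<'E'
from h import *
np.set_printoptions(precision=4,suppress=True)
s=manip.snapshot("wrist"); cv2.imwrite("pics/w2.png",s["img"][:,:,::-1])
s=manip.snapshot("scene"); cv2.imwrite("pics/s2.png",cv2.resize(s["img"][130:260,70:240,::-1],None,fx=4,fy=4))
q=manip.sense();print(q["tcp_pos"],q["force"],q["finger_gap"])
E
```

```text
[ 0.4853 -0.3487  0.1174] [3.075  4.3343 3.8721] 0.3914361571633958
```

View pics/w2.png

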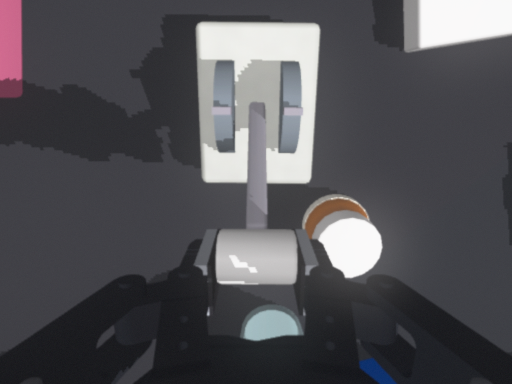

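View pics/s2.png

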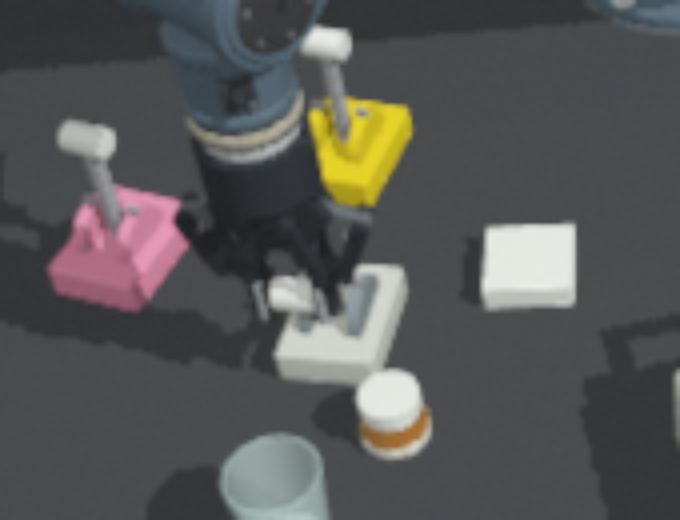

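The knob is pinched squarely at (258,257), and the gap of 0.39 × 85 mm ≈ 33 mm matches its 34 mm length. I now swing it along the arc to vertical.

{"name": "play_rows", "arguments": {
  "steps": [
    [[0.0067, 0, -0.0047, 0, 0, 0], [0.0071, 0, -0.0042, 0, 0, 0], [0.0074, 0, -0.0036, 0, 0, 0], [0.0076, 0, -0.003, 0, 0, 0], [0.0079, 0, -0.0023, 0, 0, 0], [0.008, 0, -0.0017, 0, 0, 0], [0.0081, 0, -0.001, 0, 0, 0], [0.0082, 0, -0.0003, 0, 0, 0], [0, 0, 0, 0, 0, 0], [0, 0, 0, 0, 0, 0]]
  ]
}}

```text
t: 6.92
tcp_pos: [0.4262, -0.3312, 0.1381]
tool_rot: [0.14, 0.99, 0.001, 0.001]
force: [2.8, 6.7, 5.1]
finger_gap: 0.391
```

```bash
python3 - <<'E'
from h import *
np.set_printoptions(precision=4,suppress=True)
for n in ["wrist","top","scene"]:
    s=manip.snapshot(n); cv2.imwrite(f"pics/{n}3.png",s["img"][:,:,::-1])
    for l in ["lever_knob","lever_pivot"]:
        for d in manip.pinpoint(l,s)[:2]: print(n,l,d["score"],np.array(d["point"]),onz(s,d["point"],{'lever_knob':.13,'lever_pivot':.03}.get(l,0)))
q=manip.sense();print(q["tcp_pos"],q["force"],q["finger_gap"])
E
```

```text
wrist lever_knob 0.64 [254.1 268.1] [ 0.4293 -0.3326  0.13  ]
wrist lever_pivot 0.59 [256.  193.7] [ 0.4264 -0.3305  0.03  ]
top lever_knob 0.61 [420.5 274.5] [ 0.3174 -0.4944  0.13  ]
top lever_knob 0.52 [242.7  97.7] [0.7669 0.0486 0.13  ]
top lever_pivot 0.78 [409.1 278.5] [ 0.3084 -0.4982  0.03  ]
top lever_pivot 0.68 [346.2 295. ] [ 0.2392 -0.319   0.03  ]
scene lever_knob 0.55 [ 91.5 166.2] [ 0.3234 -0.4949  0.13  ]
scene lever_knob 0.46 [147.5 181.6] [ 0.4216 -0.3316  0.13  ]
scene lever_pivot 0.89 [ 99.6 186.9] [ 0.3093 -0.4972  0.03  ]
scene lever_pivot 0.75 [152.3 206.7] [ 0.4265 -0.3348  0.03  ]
[ 0.4262 -0.3312  0.1381] [3.0827 5.7448 5.3273] 0.39632655533694733
```

View pics/wrist3.png

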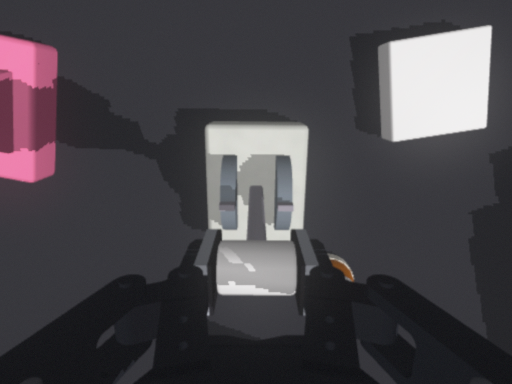

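```bash
python3 - <<'E'
from h import *
np.set_printoptions(precision=4,suppress=True)
s=manip.snapshot("wrist")
m=(onz(s,(228,207),.058)+onz(s,(285,207),.058))/2; k=onz(s,(256.5,268),.13); print(m,k,(k-m)@[.959,-.284,0])
im=s["img"][120:310,180:340,::-1]; cv2.imwrite("pics/w4.png",cv2.resize(im,None,fx=4,fy=3.1,interpolation=2))
# where would knob centre/upright predicted
up=np.array([m[0],m[1],.13]); print(proj(s,up))
E
```

```text
[ 0.4269 -0.3304  0.058 ] [ 0.4295 -0.3316  0.13  ] 0.002907748773270952
[257.4017 262.2096]
```

View pics/w4.png

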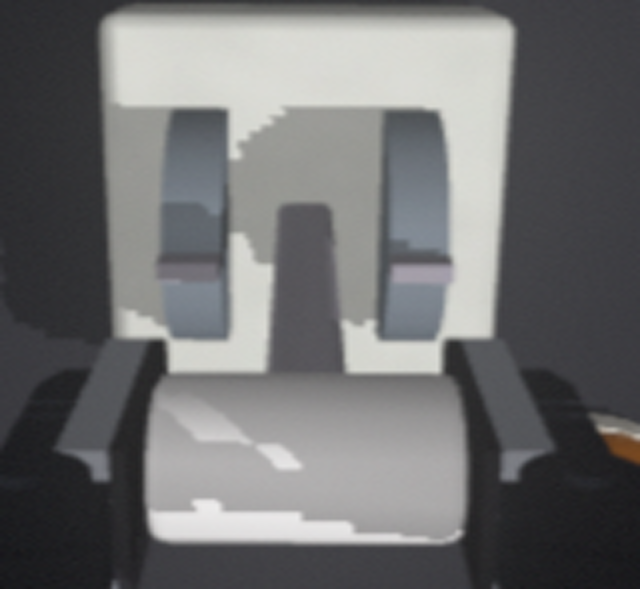

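The marks are at (228,206) and (285,206) and the knob centre is at (257,268). The knob is about 3 mm (0.03 rad) short of upright. I nudge it 3 mm, then release and lift off.

{"name": "play_rows", "arguments": {
  "steps": [
    [[0.0015, 0, 0, 0, 0, 0], [0.0015, 0, 0, 0, 0, 0], [0, 0, 0, 0, 0, 0], [0, 0, 0, 0, 0, 0]]
  ]
}}

```text
t: 7.92
tcp_pos: [0.4241, -0.3306, 0.1381]
tool_rot: [0.14, 0.99, 0.001, 0.002]
force: [4.5, 7.0, 3.5]
finger_gap: 0.392
```

{"name": "play_rows", "arguments": {
  "steps": [
    [[0, 0, 0, 0, 0, 0], [0, 0, 0, 0, 0, 0], [0, 0, 0, 0, 0, 0], [0, 0, 0, 0, 0, 0], [0, 0, 0, 0, 0, 0]]
  ],
  "fingers": 1
}}

```text
t: 8.55
tcp_pos: [0.4225, -0.3323, 0.137]
tool_rot: [0.139, 0.99, 0.0, -0.0]
force: [0.2, -0.1, -0.4]
finger_gap: 0.999
```

{"name": "play_rows", "arguments": {
  "steps": [
    [[0, 0, -0.02, 0, 0, 0], [0, 0, -0.03, 0, 0, 0], [0, 0, -0.04, 0, 0, 0], [0, 0, -0.03, 0, 0, 0], [0, 0, 0, 0, 0, 0]]
  ]
}}

```text
t: 9.18
tcp_pos: [0.4236, -0.3334, 0.2595]
tool_rot: [0.139, 0.99, -0.002, 0.002]
force: [-0.7, -0.2, -0.1]
finger_gap: 0.998
```

```bash
python3 - <<'E'
from h import *
np.set_printoptions(precision=4,suppress=True)
for n in ["wrist","scene"]:
    s=manip.snapshot(n); cv2.imwrite(f"pics/{n}5.png",s["img"][:,:,::-1])
    for l in ["lever_knob","lever_pivot"]:
        for d in manip.pinpoint(l,s)[:3]: print(n,l,d["score"],np.array(d["point"]),onz(s,d["point"],{'lever_knob':.13,'lever_pivot':.03}.get(l,0)))
q=manip.sense();print(q["tcp_pos"],q["force"],q["finger_gap"],q["q"])
E
```

```text
wrist lever_knob 0.93 [  7.5 108.2] [ 0.3129 -0.4984  0.13  ]
wrist lever_knob 0.62 [258.4 185.4] [ 0.4242 -0.3316  0.13  ]
wrist lever_pivot 0.91 [259.9 161.2] [ 0.4256 -0.3297  0.03  ]
wrist lever_pivot 0.58 [ 78.1 102.8] [ 0.3115 -0.4985  0.03  ]
scene lever_knob 0.77 [150.4 183.6] [ 0.4315 -0.3236  0.13  ]
scene lever_knob 0.75 [ 91.3 165.2] [ 0.3187 -0.4958  0.13  ]
scene lever_knob 0.56 [150.  143.1] [ 0.2464 -0.3215  0.13  ]
scene lever_pivot 0.97 [152.5 207.2] [ 0.4287 -0.3343  0.03  ]
scene lever_pivot 0.92 [155.2 162.4] [ 0.2245 -0.321   0.03  ]
scene lever_pivot 0.7 [100.7 185.8] [ 0.3048 -0.494   0.03  ]
[ 0.4221 -0.3317  0.2557] [-0.164   0.5341 -0.1468] 1.0035808644330568 [-0.8743  0.4109  1.6527 -0.0001  1.081  -2.1666]
```

View pics/wrist5.png

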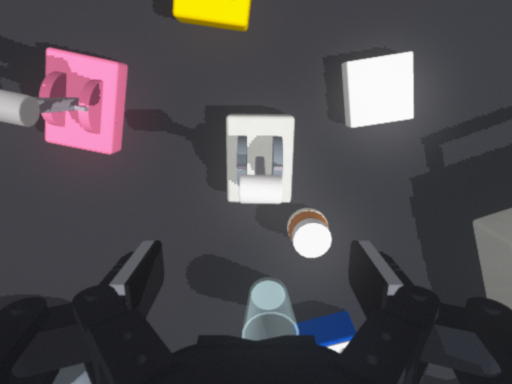

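```bash
python3 - <<'E'
from h import *
np.set_printoptions(precision=4,suppress=True)
s=manip.snapshot("wrist"); im=s["img"][105:215,215:310,::-1]; cv2.imwrite("pics/w6.png",cv2.resize(im,None,fx=6,fy=5,interpolation=2))
ref=np.array([.4262,-.3306])
u=np.array([.959,-.284])
for th in (-.08,-.04,0,.04,.08):
    print(th,proj(s,[*(ref+u*.1*np.sin(th)),.03+.1*np.cos(th)]))
print([proj(s,[*ref,z]) for z in (.058,)], [proj(s,[*(ref+np.array([.284,.959])*k),.058]) for k in(-.018,.018)])
a=manip.snapshot("scene");im=a["img"][150:240,100:205,::-1]; cv2.imwrite("pics/s6.png",cv2.resize(im,None,fx=6,fy=6,interpolation=2))
E
```

```text
-0.08 [257.991  182.4458]
-0.04 [257.9423 187.319 ]
0 [257.8923 192.1077]
0.04 [257.841  196.7968]
0.08 [257.7888 201.3718]
[array([257.3139, 171.5946])] [array([239.7741, 171.459 ]), array([274.8456, 171.73  ])]
```

View pics/w6.png

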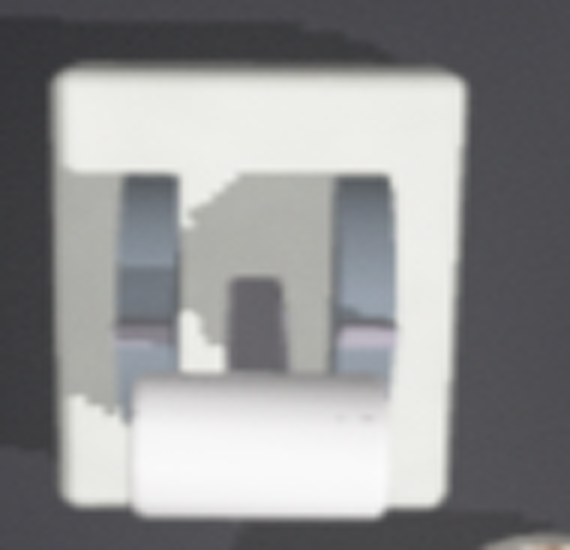

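View pics/s6.png

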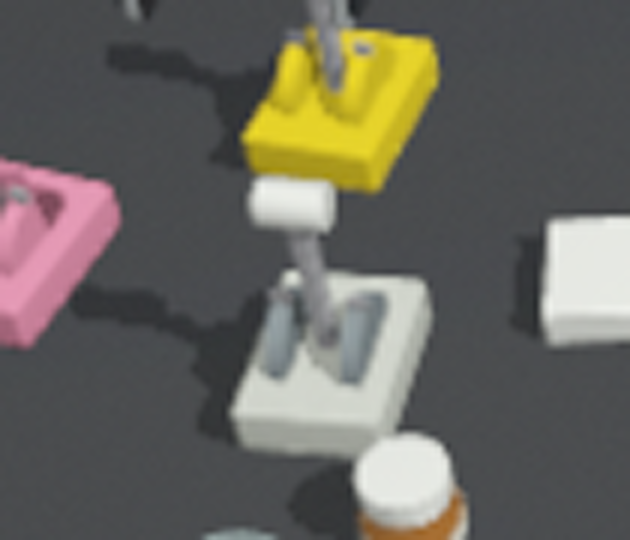

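The knob centre is at row 194, against 192 predicted for upright, so the lever stands at about +0.02 rad. Now to the bar.

```bash
python3 - <<'E'
from h import *
plan([((.51,.03,.235),down(5.4),10)])
E
```

```text
[[0.0015,0.0372,0.0022,-0.0,-0.01,6.86],[0.006,0.0368,0.0021,-0.0,-0.02,6.87],[0.0102,0.0357,0.0022,-0.0,-0.01,6.86],[0.0145,0.0343,0.0021,-0.0,-0.01,6.87],[0.0185,0.0323,0.0021,-0.0,-0.02,6.86],[0.0223,0.0299,0.0022,-0.0,-0.01,6.87],[0.0256,0.027,0.0021,-0.0,-0.01,6.86],[0.0287,0.0238,0.0021,-0.0,-0.02,6.87],[0.0313,0.0201,0.0022,-0.0,-0.01,6.86],[0.0335,0.0163,0.0021,-0.0,-0.01,6.87]]
end [0.51  0.03  0.235] [ 0.673   0.7396  0.     -0.    ]
```

{"name": "play_rows", "arguments": {
  "steps": [
    [[0.0015, 0.0372, 0.0022, 0, 0, 6.86], [0.006, 0.0368, 0.0021, 0, 0, 6.87], [0.0102, 0.0357, 0.0022, 0, 0, 6.86], [0.0145, 0.0343, 0.0021, 0, 0, 6.87], [0.0185, 0.0323, 0.0021, 0, 0, 6.86], [0.0223, 0.0299, 0.0022, 0, 0, 6.87], [0.0256, 0.027, 0.0021, 0, 0, 6.86], [0.0287, 0.0238, 0.0021, 0, 0, 6.87], [0.0313, 0.0201, 0.0022, 0, 0, 6.86], [0.0335, 0.0163, 0.0021, 0, 0, 6.87]]
  ]
}}

```text
t: 10.82
tcp_pos: [0.5105, 0.0309, 0.2352]
tool_rot: [0.674, 0.738, -0.0, -0.0]
force: [1.1, -0.5, -0.4]
finger_gap: 1.004
```

{"name": "play_rows", "arguments": {
  "steps": [
    [[0, 0, 0, 0, 0, 0], [0, 0, 0, 0, 0, 0]]
  ]
}}

```text
t: 11.08
tcp_pos: [0.5102, 0.0294, 0.2354]
tool_rot: [0.673, 0.74, -0.0, -0.0]
force: [0.1, -0.9, -0.2]
finger_gap: 1.0
```

```bash
python3 - <<'E'
from h import *
np.set_printoptions(precision=4,suppress=True)
s=manip.snapshot("wrist"); cv2.imwrite("pics/w7.png",s["img"][:,:,::-1])
for l in ["cover_bar","cover_hinge"]:
    for d in manip.pinpoint(l,s)[:2]: print(l,d["score"],np.array(d["point"]),onz(s,d["point"],.106))
q=manip.sense();print(q["tcp_pos"],q["tool_rot"],q["q"],s["world_from_camera"])
E
```

```text
cover_bar 0.89 [270.9 186.8] [0.523  0.0308 0.106 ]
cover_hinge 0.34 [273.5 187.7] [0.5252 0.0303 0.106 ]
[0.5103 0.0287 0.2357] [ 0.6734  0.7393 -0.0002 -0.    ] [-0.1627  0.4036  1.7378 -0.0003  1.0004 -0.2557] [[ 0.9955  0.0907  0.0261  0.5042]
 [ 0.0944 -0.9552 -0.2806  0.1008]
 [-0.0005  0.2818 -0.9595  0.3523]
 [ 0.      0.      0.      1.    ]]
```

View pics/w7.png

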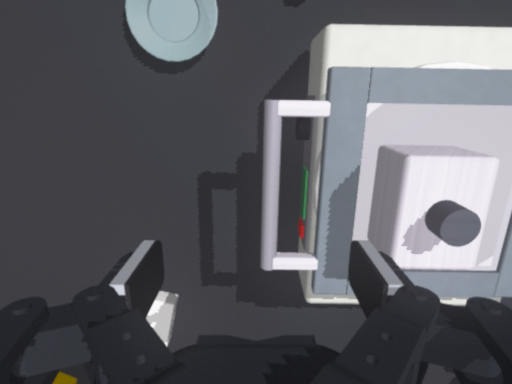

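The bar runs from about (272,103) to (268,267) in the picture. The arms go right to the cover and the front panel is behind the bar. I compute its centre and direction.

```bash
python3 - <<'E'
from h import *
np.set_printoptions(precision=4,suppress=True)
s=manip.snapshot("wrist"); 
im=s["img"].astype(int); 
# edge-based: bright bar columns per row
pts=[]
for r in range(125,250,8):
    g=im[r,245:295].sum(1); b=np.where(g>330)[0]
    b=b[b<40]; print(r,245+b.min(),245+b.max(),end='; ')
e=[onz(s,p,.106) for p in [(271.5,102),(268.5,269)]];print();print(e,np.linalg.norm(e[0]-e[1]),(e[0]+e[1])/2)
d=e[0]-e[1];print(np.degrees(np.arctan2(-d[0],d[1])))
E
```

```text
125 265 280; 133 264 280; 141 264 280; 149 264 280; 157 264 279; 165 264 279; 173 264 279; 181 264 278; 189 263 278; 197 263 278; 205 263 277; 213 263 277; 221 263 277; 229 263 276; 237 262 276; 245 262 276; 
[array([0.5166, 0.0964, 0.106 ]), array([ 0.5291, -0.0454,  0.106 ])] 0.14238580015480384 [0.5229 0.0255 0.106 ]
5.017616415405217
```

```bash
python3 - <<'E'
from h import *
plan([((.5235,.0275,.165),down(5.2),3)])
E
```

```text
[[-0.0008,0.0044,0.0236,-0.0,0.0,0.04],[-0.0008,0.0043,0.0235,-0.01,0.0,0.04],[-0.0008,0.0044,0.0236,0.0,0.01,0.05]]
end [0.5235 0.0275 0.165 ] [ 0.6743  0.7384  0.     -0.    ]
```

{"name": "play_rows", "arguments": {
  "steps": [
    [[-0.0008, 0.0044, 0.0235, 0, 0, 0], [-0.0008, 0.0044, 0.0235, 0, 0, 0.1], [-0.0008, 0.0044, 0.0235, 0, 0, 0], [0, 0, 0, 0, 0, 0], [0, 0, 0, 0, 0, 0]]
  ],
  "fingers": 0.3
}}

```text
t: 11.9
tcp_pos: [0.524, 0.028, 0.1658]
tool_rot: [0.674, 0.739, 0.0, 0.0]
force: [0.6, 0.0, 0.8]
finger_gap: 0.302
```

```bash
python3 - <<'E'
from h import *
np.set_printoptions(precision=4,suppress=True)
s=manip.snapshot("wrist"); cv2.imwrite("pics/w8.png",s["img"][:,:,::-1])
q=manip.sense();print(q["tcp_pos"],q["finger_gap"])
for d in manip.pinpoint("cover_bar",s)[:2]: print(d["score"],np.array(d["point"]),onz(s,d["point"],.106))
E
```

```text
[0.5242 0.0281 0.1661] 0.29688755438248504
0.89 [255.8 216.9] [0.5246 0.0296 0.106 ]
0.5 [116. 349.] [ 0.4376 -0.0762  0.106 ]
```

View pics/w8.png

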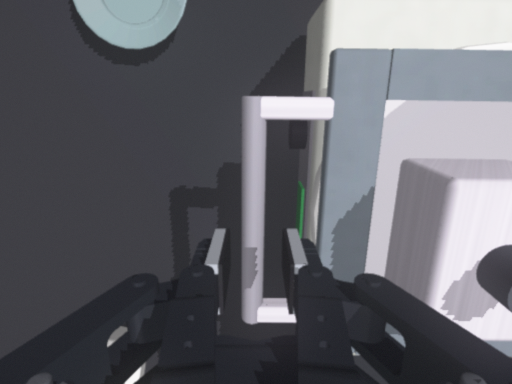

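The bar (column ~255) runs between the open pads (227 and 290), and the inner finger fits in front of the cover edge. I go down 53 mm and close.

{"name": "play_rows", "arguments": {
  "steps": [
    [[0, 0, 0.015, 0, 0, 0], [0, 0, 0.015, 0, 0, 0], [0, 0, 0.015, 0, 0, 0], [0, 0, 0.009, 0, 0, 0], [0, 0, 0, 0, 0, 0]]
  ]
}}

```text
t: 12.62
tcp_pos: [0.5231, 0.0286, 0.1101]
tool_rot: [0.674, 0.739, -0.001, -0.001]
force: [-0.1, 0.9, 0.2]
finger_gap: 0.302
```

{"name": "play_rows", "arguments": {
  "steps": [
    [[0, 0, 0, 0, 0, 0], [0, 0, 0, 0, 0, 0], [0, 0, 0, 0, 0, 0], [0, 0, 0, 0, 0, 0]]
  ],
  "fingers": 0,
  "squeeze": 40
}}

```text
t: 13.12
tcp_pos: [0.5221, 0.0284, 0.1111]
tool_rot: [0.674, 0.739, -0.001, -0.001]
force: [-5.3, -2.5, -0.2]
finger_gap: 0.148
```

```bash
python3 - <<'E'
from h import *
np.set_printoptions(precision=4,suppress=True)
s=manip.snapshot("wrist"); cv2.imwrite("pics/w9.png",s["img"][:,:,::-1])
s=manip.snapshot("scene"); cv2.imwrite("pics/s9.png",s["img"][:,:,::-1])
q=manip.sense();print(q["tcp_pos"],q["tool_rot"],q["finger_gap"],q["force"],q["q"])
E
```

```text
[0.5221 0.0284 0.1111] [ 0.6736  0.7391 -0.0011 -0.0013] 0.15262033861300495 [-5.1405 -2.6185  0.0806] [-0.1592  0.6186  1.8073 -0.0008  0.7191 -0.2512]
```

View pics/w9.png

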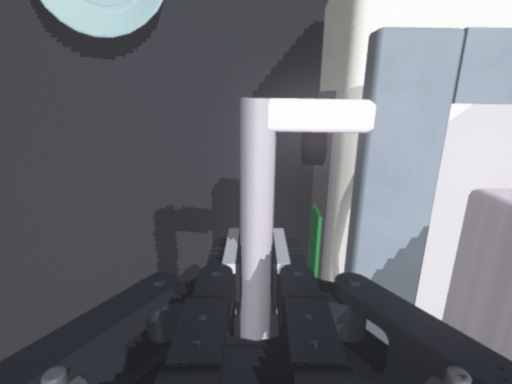

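View pics/s9.png

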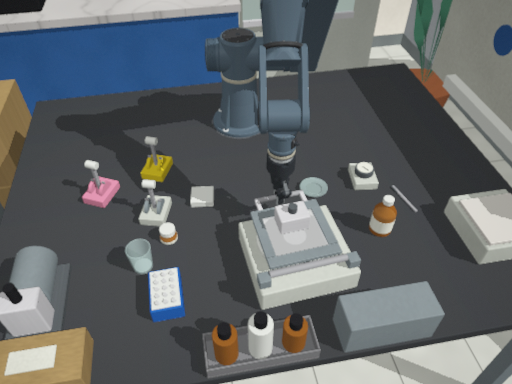

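The jaws hold the bar (gap 0.15 ≈ 13 mm), with lever and bystanders undisturbed. Next I plan the arc about the hinge, tilting the tool 0.6 of the cover angle.

```bash
cat >> h.py <<'E'
YAW=np.radians(5.2); UX=np.array([np.cos(YAW),np.sin(YAW),0]); UY=np.array([-np.sin(YAW),np.cos(YAW),0])
BAR0=np.array([.5221,.0284,.106]); HINGE=BAR0+.245*UX
def pose(th,k=.6,off=.005):
    r=R.from_rotvec(k*th*UY)*down(5.2)
    bar=HINGE+.245*(-np.cos(th)*UX+np.array([0,0,np.sin(th)]))
    return bar-r.apply([0,0,off]),r
def angle():
    s=manip.sense(); r=R.from_quat(s["tool_rot"]); b=s["tcp_pos"]+r.apply([0,0,.005]); d=b-HINGE
    return np.arctan2(d[2],-d@UX),np.hypot(d[2],d@UX)
E
python3 - <<'E'
from h import *
r0=pose(0)
ths=[.03,.07]+list(np.arange(.12,.9,.05))+[.9,.93,.95]
plan([(*pose(t),1) for t in ths],start=r0)
print(ths)
E
```

```text
[[-0.0,0.0002,-0.0073,1.03,0.0,-0.0],[-0.0,0.0004,-0.0098,1.38,-0.0,0.0],[-0.0,0.0008,-0.0123,1.72,0.0,-0.0],[-0.0,0.0011,-0.0122,1.71,0.0,0.0],[0.0,0.0013,-0.0122,1.72,-0.0,-0.0],[0.0,0.0015,-0.0121,1.72,-0.0,-0.0],[0.0,0.0018,-0.0122,1.72,-0.0,-0.0],[-0.0,0.002,-0.0121,1.72,-0.0,-0.0],[-0.0,0.0022,-0.012,1.72,-0.0,-0.0],[-0.0,0.0025,-0.0121,1.72,0.0,-0.0]]
[[-0.0,0.0028,-0.0119,1.72,0.0,0.0],[-0.0,0.003,-0.012,1.72,-0.0,0.0],[-0.0,0.0032,-0.0118,1.71,0.0,0.0],[-0.0,0.0034,-0.0118,1.72,0.0,-0.0],[-0.0,0.0037,-0.0117,1.72,0.0,-0.0],[-0.0,0.0039,-0.0117,1.72,-0.0,-0.0],[-0.0,0.0042,-0.0116,1.72,-0.0,-0.0],[-0.0,0.0044,-0.0114,1.72,0.0,0.0],[-0.0,0.0027,-0.0069,1.03,0.0,0.0],[-0.0,0.0028,-0.0069,1.03,-0.0,0.0]]
[[-0.0,0.0018,-0.0045,0.69,0.0,-0.0]]
end [0.6268 0.0379 0.3095] [ 0.6471  0.7087 -0.2076 -0.1896]
[0.03, 0.07, np.float64(0.12), np.float64(0.16999999999999998), np.float64(0.21999999999999997), np.float64(0.26999999999999996), np.float64(0.31999999999999995), np.float64(0.36999999999999994), np.float64(0.41999999999999993), np.float64(0.4699999999999999), np.float64(0.5199999999999999), np.float64(0.5699999999999998), np.float64(0.6199999999999999), np.float64(0.6699999999999998), np.float64(0.7199999999999999), np.float64(0.7699999999999999), np.float64(0.8199999999999998), np.float64(0.8699999999999998), 0.9, 0.93, 0.95]
```

{"name": "play_rows", "arguments": {
  "steps": [
    [[0, 0.0002, -0.0073, 1.03, 0, 0], [0, 0.0004, -0.0098, 1.38, 0, 0], [0, 0.0008, -0.0123, 1.72, 0, 0], [0, 0.0011, -0.0122, 1.72, 0, 0], [0, 0.0013, -0.0122, 1.72, 0, 0], [0, 0.0015, -0.0121, 1.72, 0, 0], [0, 0.0018, -0.0122, 1.72, 0, 0], [0, 0.002, -0.0121, 1.72, 0, 0], [0, 0.0022, -0.012, 1.72, 0, 0], [0, 0.0025, -0.0121, 1.72, 0, 0]]
  ]
}}

```text
t: 14.48
tcp_pos: [0.55, 0.0306, 0.2224]
tool_rot: [0.667, 0.731, -0.106, -0.096]
force: [-4.9, -3.5, -0.9]
finger_gap: 0.144
```

```bash
python3 - <<'E'
from h import *
np.set_printoptions(precision=4,suppress=True)
s=manip.snapshot("scene"); cv2.imwrite("pics/s10.png",s["img"][:,:,::-1])
s=manip.snapshot("wrist"); cv2.imwrite("pics/w10.png",s["img"][:,:,::-1])
q=manip.sense();print(q["tcp_pos"],q["finger_gap"],q["force"],q["q"],angle(),pose(.47)[0])
E
```

```text
[0.5504 0.0306 0.2232] 0.15058104125579808 [-6.1716 -3.1101  3.0075] [-0.1172  0.5815  1.468  -0.061   1.3729 -0.1892] (np.float64(0.47610479301301034), np.float64(0.24533173068890746)) [0.5499 0.0309 0.2218]
```

View pics/s10.png

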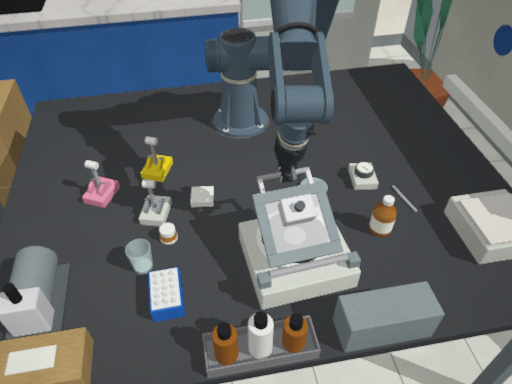

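View pics/w10.png

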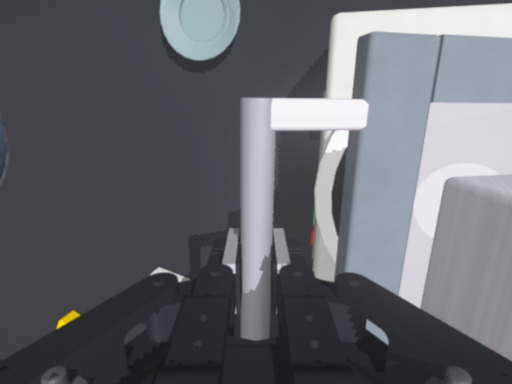

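The bar is still held (column 258) and the cover is lifted to about 0.475 rad at radius 0.2453 m, as planned. I go on to about 0.95.

{"name": "play_rows", "arguments": {
  "steps": [
    [[0, 0.0028, -0.0119, 1.72, 0, 0], [0, 0.003, -0.012, 1.72, 0, 0], [0, 0.0032, -0.0118, 1.72, 0, 0], [0, 0.0034, -0.0118, 1.72, 0, 0], [0, 0.0037, -0.0117, 1.72, 0, 0], [0, 0.0039, -0.0117, 1.72, 0, 0], [0, 0.0042, -0.0116, 1.72, 0, 0], [0, 0, 0, 0, 0, 0]]
  ]
}}

```text
t: 15.58
tcp_pos: [0.6032, 0.0348, 0.2917]
tool_rot: [0.654, 0.716, -0.182, -0.164]
force: [-4.7, -2.4, 3.8]
finger_gap: 0.15
```

```bash
python3 - <<'E'
from h import *
np.set_printoptions(precision=4,suppress=True)
q=manip.sense();print(q["tcp_pos"],q["finger_gap"],q["force"],q["q"],angle(),pose(.82)[0])
s=manip.snapshot("wrist"); cv2.imwrite("pics/w11.png",s["img"][:,:,::-1])
E
```

```text
[0.6032 0.0348 0.2917] 0.1495116741619754 [-4.6564 -2.4129  3.7836] [-0.0874  0.6796  1.122  -0.0902  1.8267 -0.1799] (np.float64(0.8295803181906362), np.float64(0.24583824641653063)) [0.602  0.0357 0.2895]
```

View pics/w11.png

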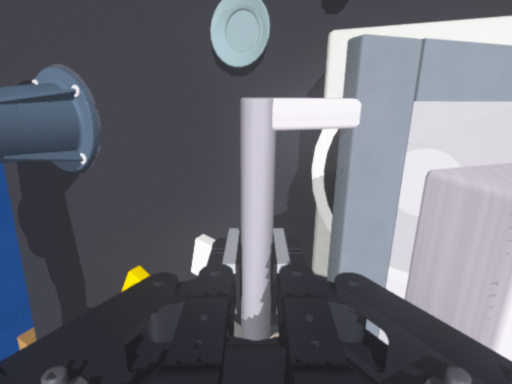

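Still firmly held at about 0.83. I pass the balance point, dwell, then check.

{"name": "play_rows", "arguments": {
  "steps": [
    [[0, 0.0044, -0.0114, 1.72, 0, 0], [0, 0.0027, -0.0069, 1.03, 0, 0], [0, 0.0028, -0.0069, 1.03, 0, 0], [0, 0.0018, -0.0045, 0.69, 0, 0], [0, 0, 0, 0, 0, 0], [0, 0, 0, 0, 0, 0], [0, 0, 0, 0, 0, 0]]
  ]
}}

```text
t: 16.5
tcp_pos: [0.6282, 0.0368, 0.3117]
tool_rot: [0.647, 0.709, -0.209, -0.188]
force: [-3.4, -3.8, 5.0]
finger_gap: 0.148
```

```bash
python3 - <<'E'
from h import *
np.set_printoptions(precision=4,suppress=True)
q=manip.sense();print(q["tcp_pos"],q["finger_gap"],q["force"],q["q"],angle(),pose(.95)[0])
for n in ("scene","top"):
    s=manip.snapshot(n); cv2.imwrite(f"pics/{n}12.png",s["img"][:,:,::-1])
    for d in manip.pinpoint("cover_bar",s)[:2]: print(n,d["score"],np.array(d["point"]))
    print([ (t,proj(s,HINGE+.245*(-np.cos(t)*UX+np.array([0,0,np.sin(t)])))) for t in (.85,.9,.95,1.)])
q=(manip.sense()["tool_rot"]);print(R.from_quat(q).as_matrix()[:,2])
E
```

```text
[0.6282 0.0368 0.3117] 0.14849431837659283 [-3.3548 -3.7751  5.0159] [-0.0778  0.7395  0.973  -0.103   1.9907 -0.1833] (np.float64(0.9591807744843831), np.float64(0.2460928995999864)) [0.6269 0.0379 0.3095]
scene 0.96 [296.5 168.8]
[(0.85, array([291.3762, 165.8935])), (0.9, array([292.8737, 165.9799])), (0.95, array([294.448 , 166.3247])), (1.0, array([296.0972, 166.9359]))]
top 0.84 [238.2 121.7]
[(0.85, array([238.3289, 132.0478])), (0.9, array([238.3712, 127.4294])), (0.95, array([238.4253, 122.6865])), (1.0, array([238.4912, 117.8363]))]
[-0.5375 -0.0522 -0.8416]
```

View pics/scene12.png

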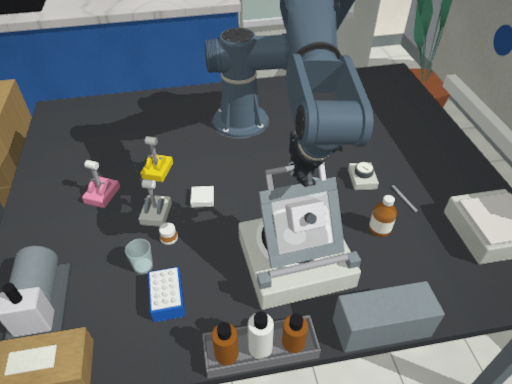

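The kinematics give 0.959 rad, and the bar in the top view at (238,122) gives about 0.96. That is past the balance point and well short of the stop. Now I ease back to about 0.76.

```bash
python3 - <<'E'
from h import *
plan([(*pose(t),1) for t in (.93,.9,.87,.84,.81,.785,.765,.755)],start=pose(.95))
E
```

```text
[[-0.0,-0.0018,0.0046,-0.69,-0.0,-0.0],[-0.0,-0.0027,0.0069,-1.03,-0.0,0.0],[-0.0,-0.0026,0.0069,-1.03,-0.0,0.0],[-0.0,-0.0025,0.0069,-1.03,-0.0,0.0],[-0.0,-0.0024,0.007,-1.03,-0.0,0.0],[-0.0,-0.0019,0.0058,-0.86,-0.0,0.0],[0.0,-0.0015,0.0047,-0.69,-0.0,0.0],[0.0,-0.0008,0.0023,-0.34,-0.0,0.0]]
end [0.5906 0.0346 0.2784] [ 0.6571  0.7196 -0.1659 -0.1514]
```

{"name": "play_rows", "arguments": {
  "steps": [
    [[0, -0.0018, 0.0046, -0.69, 0, 0], [0, -0.0027, 0.0069, -1.03, 0, 0], [0, -0.0026, 0.0069, -1.03, 0, 0], [0, -0.0025, 0.0069, -1.03, 0, 0], [0, -0.0024, 0.007, -1.03, 0, 0], [0, -0.0019, 0.0058, -0.86, 0, 0], [0, -0.0015, 0.0047, -0.69, 0, 0], [0, -0.0008, 0.0023, -0.34, 0, 0], [0, 0, 0, 0, 0, 0], [0, 0, 0, 0, 0, 0]]
  ]
}}

```text
t: 17.95
tcp_pos: [0.5919, 0.0339, 0.2808]
tool_rot: [0.657, 0.72, -0.167, -0.15]
force: [-4.9, -2.6, 6.5]
finger_gap: 0.151
```

{"name": "play_rows", "arguments": {
  "steps": [
    [[0, 0, 0, 0, 0, 0], [0, 0, 0, 0, 0, 0], [0, 0, 0, 0, 0, 0], [0, 0, 0, 0, 0, 0], [0, 0, 0, 0, 0, 0], [0, 0, 0, 0, 0, 0]]
  ]
}}

```text
t: 18.7
tcp_pos: [0.5919, 0.0339, 0.2808]
tool_rot: [0.657, 0.72, -0.167, -0.15]
force: [-4.1, -2.9, 7.3]
finger_gap: 0.149
```

```bash
python3 - <<'E'
from h import *
np.set_printoptions(precision=4,suppress=True)
q=manip.sense();print(q["t"],q["tcp_pos"],q["finger_gap"],q["force"],q["qd"],angle())
for n in ("scene","top","wrist"):
    s=manip.snapshot(n); cv2.imwrite(f"pics/{n}13.png",s["img"][:,:,::-1])
    if n=="wrist": break
    for l in ("cover_bar","lever_knob","lever_pivot"):
      for d in manip.pinpoint(l,s)[:3]: print(n,l,round(d["score"],2),np.array(d["point"]))
    print([ (t,proj(s,HINGE+.245*(-np.cos(t)*UX+np.array([0,0,np.sin(t)])))) for t in (.7,.75,.8,.85)])
    ref=np.array([.4262,-.3306]);u=np.array([.959,-.284])
    print([(th,proj(s,[*(ref+u*.1*np.sin(th)),.03+.1*np.cos(th)])) for th in(-.1,0,.1)])
    c=(238,130) if n=="top" else (300,220)
    p=(357,225) if n=="top" else (152,200)
    A=cv2.resize(s["img"][c[1]-60:c[1]+60,c[0]-60:c[0]+60,::-1],(400,400));B=cv2.resize(s["img"][p[1]-40:p[1]+40,p[0]-40:p[0]+40,::-1],(400,400),interpolation=2)
    cv2.imwrite(f"pics/{n}13c.png",np.hstack([A,B]))
E
```

```text
18.7 [0.5919 0.0339 0.2808] 0.14909235929037054 [-4.1342 -2.9414  7.324 ] [ 0.0009  0.0006 -0.0004 -0.0013  0.0011 -0.0021] (np.float64(0.7657351714819929), np.float64(0.24576275126446448))
scene cover_bar 0.72 [291.5 170.4]
scene lever_knob 0.59 [148.6 186. ]
scene lever_knob 0.57 [ 93.9 162.7]
scene lever_knob 0.47 [148.7 142.7]
scene lever_pivot 0.9 [151.8 205.5]
scene lever_pivot 0.9 [155.1 164. ]
scene lever_pivot 0.62 [ 96.8 188.9]
[(0.7, array([287.3558, 167.0975])), (0.75, array([288.6164, 166.4612])), (0.8, array([289.9568, 166.0569])), (0.85, array([291.3762, 165.8935]))]
[(-0.1, array([148.857 , 180.3564])), (0, array([147.8738, 182.6445])), (0.1, array([146.9416, 185.2112]))]
top cover_bar 0.86 [238.9 143. ]
top cover_bar 0.22 [304.5 238.8]
top lever_knob 0.73 [423.7 277. ]
top lever_knob 0.6 [365.2 227.4]
top lever_knob 0.47 [353.2 298.4]
top lever_pivot 0.82 [410.5 278.7]
top lever_pivot 0.76 [356.9 231.3]
top lever_pivot 0.67 [346.  298.9]
[(0.7, array([238.2725, 145.0007])), (0.75, array([238.2797, 140.8477])), (0.8, array([238.2984, 136.5256])), (0.85, array([238.3289, 132.0478]))]
[(-0.1, array([361.8063, 230.9525])), (0, array([363.1195, 227.6354])), (0.1, array([364.3415, 224.3731]))]
```

View pics/scene13.png

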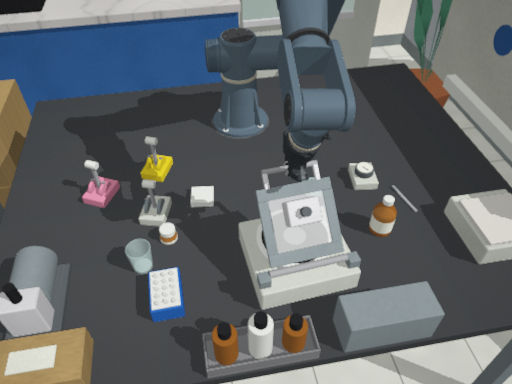

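View pics/top13c.png

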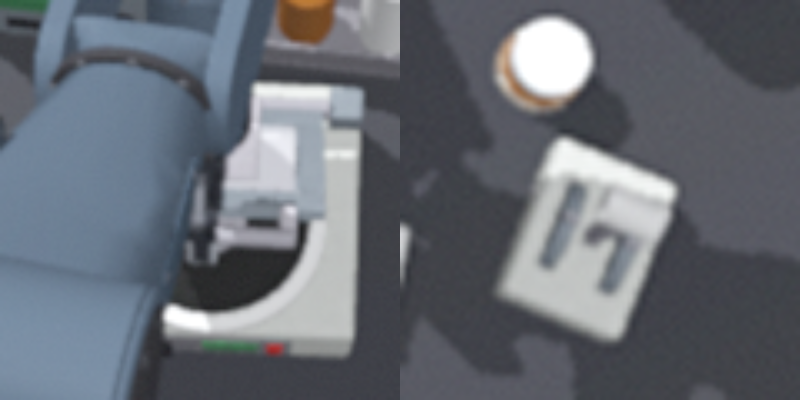

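View pics/wrist13.png

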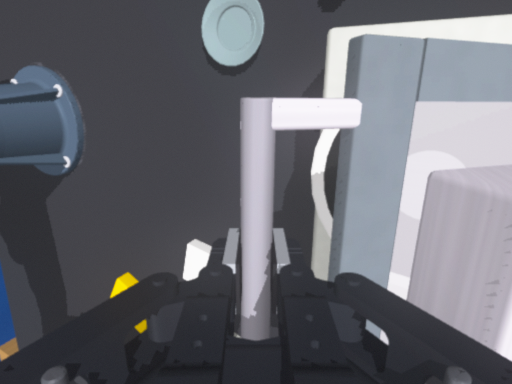

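The bar is held at (258,220) in the wrist view and the cover reads about 0.766 rad by kinematics. The lever knob in the top view, at row 227.4, matches the upright prediction of 227.6. Nothing is moving, so I hand in.

```bash
python3 -c "
from station import manip
print(manip.sign_off())"
```

```text
the job is handed in; nothing more can be done
None
```

I set the lever to idle, raised the cover past its balance point and eased it back. I handed the job in still gripping the bar; no verdict was reported. The clock read about 19 s of the 56 s allowed.

- **Lever:** I pinched the white pod's knob, swung it upright, nudged it 3 mm more and let go. The wrist picture put it about 0.02 rad from upright. In the last top view the knob was at row 227.4, against 227.6 expected for upright. The last scene view disagrees: the detector put the knob about 3 pixels low, roughly 0.1 rad of lean. I trusted the wrist view, which was closer and sharper.
- **Past balance:** The cover went up to about 0.96 rad, by both the arm's position and the top camera. It never came near the open stop.
- **Final hold:** The arm's position puts the cover at about 0.766 rad, roughly 5° below the balance point, with the bar held at about 40 N and the joints still. The top-camera estimate was lower, about 0.72 to 0.73 rad. Both are inside 0.64 to 0.82.
- **Bystanders:** Nothing looked moved in the pictures; I did not measure each item.

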